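# Pin up the hand press and hold its guard open for feeding

### The arm

A 6-joint arm with a two-finger parallel gripper is mounted at the origin on the work surface. World frame = base frame: x ahead of the robot, y to its left, z up, the work surface at z = 0. Lengths are in m, angles in rad, forces in N, time in s.
With the tool pointing down it reaches from about 0.35 to 0.85 m from the base axis. Payload 8.1 kg.
Tool frame: the origin (TCP) lies at the very end of the fingers, on their centre line; the grasp point (between the pads) lies 19 mm behind it; z points along the fingers, y is the line along which they close (so a half turn about z gives the same grasp; the last joint's range is limited). The gripper opens to 93 mm and grips with 3 to 60 N. Pads are 15 mm wide; open, the fingers measure 128 mm over their backs; the gripper's body (75 mm by 188 mm) begins 65 mm behind the grasp point.
Start: joints at [1.262, 0.13, 1.488, -0, 1.523, -0.085], TCP at [0.133, 0.585, 0.219] pointing down, gripper open.
Joint ranges: [-2.96, 2.96], [-0.89, 2.26], [0.02, 2.5], [-1.34, 4.48], [0, 2.73], [-2.66, 2.66]. Speed limits (rad/s): [2.39, 2.39, 2.79, 3.14, 3.14, 3.14].

### API

Orientations are given as a unit quaternion [x, y, z, w].
In Python, from bench import monitor, optics, job gives the robot as it stands.
- The arm moves only by the tool play_rows, never from a script. Its argument "rows" is a list of rows, each a list of 2 entries, a list of its own where there are three numbers: the shift along the world's x, y, z in m, then the turn, a rotation vector about the world's x, y, z in degrees. A call has 1 to 5 rows; each row shifts and turns the commanded pose from where the row before left it; what a row does not reach is not made up. A row lasts 1/10 s, in which the tool goes at most 50 mm and 8.59 degrees, less where a joint would pass 70% of its speed; a pose out of reach is approached as far as the arm can. A call is refused whole if a number of a shift passes 0.05 or a number of a turn 8.59, either way. A call with a gripper value outside its range is refused whole. "jaw" is the opening, from -1 (shut) to 1 (fully open), set as the call begins (left out, the last holds). The fingers move at their own pace and stop on an object; "squeeze" is the grip in N (left out, the last holds). Time passes only in rows, so rows that do not move let the fingers close. It gives the time, the measured TCP pose, the force, the opening and the grip force at its end, in the units of the state.
- monitor.sense(): the state, without advancing time (a new reading comes with each control period).
- optics.capture(name): name is "scene" or "top" or "wrist"; returns a dict with "frame" (384x512x3 uint8, red, green, blue), "intrinsics" (3x3 intrinsics, pixels), "cam_to_world" (4x4, takes a point from camera to world coordinates); the wrist camera has in their place "tool_from_camera" (4x4, takes a point from camera to tool coordinates, whose origin is the TCP and whose axes are the flange's). Camera axes: x right, y up, looking along -z (the intrinsics and any distortion apply to the point x, -y, -z); pixel columns grow to the right and rows downward; lengths in m; the calibration is good to about 2 mm. A picture is of the moment at which its call begins: read the wrist's pose just before it. There is no depth.
- job.close_job(): hands the job in; it is judged then, once.
The state is a dict: "t": time; "qpos": joint angles; "qd": joint speeds; "effort": joint torques, N m; "position": TCP position; "ee_rot": TCP orientation; "force": force on the tool from outside, world axes, zero at the start; "wrist_torque": the same for the moment, N m; "opening": finger opening in m; "grasp_force": force on a finger pad.
Only numpy, scipy, OpenCV 4.12 (cv2) and the standard library are available. Lean on these libraries where they do the work, as an engineer would, in place of code of your own. Each camera call takes 0.05 s, during which the arm holds its last target. There are 200 camera calls.

### The job

Get the hand press ready for feeding a sheet: take the two long pins out of the wooden stock block and drop each foot-down, all the way, into its own hole of the steel socket block at the press's side, leaving the short pin in the stock block. Then raise the press's hinged guard by about 45 degrees from closed and keep holding it there: it falls shut when let go, so the program finishes with the gripper still holding the guard open and still. Leave everything else on the bench where it is.

Things in the scene. Friction and masses are not known exactly. Their poses are not given: they have to be found in the camera images.
- pin_a: long steel round pin, diameter 14 mm, 110 mm long, mass 0.12 kg, foot chamfered to 9 mm; origin at the centre of its foot, z along it towards the top. It starts upright and loose in one of the three holes of the stock block (which hole varies), its foot 35 mm below the block's top
- pin_b: long steel round pin, diameter 14 mm, 110 mm long, mass 0.12 kg, foot chamfered to 9 mm; origin at the centre of its foot, z along it towards the top. It starts upright and loose in one of the three holes of the stock block (which hole varies), its foot 35 mm below the block's top; the same as pin_a and interchangeable with it
- pin_short: short steel round pin, diameter 14 mm, 75 mm long, mass 0.08 kg, foot chamfered to 9 mm; origin at the centre of its foot, z along it towards the top. It starts upright and loose in one of the three holes of the stock block (which hole varies), its foot 35 mm below the block's top; it stays there
- stock: wooden stock block fixed to the table, 150 x 50 x 50 mm (x, y, z), origin under its centre; three holes of 16 mm diameter, 35 mm deep, in its top at x = -50, 0 and +50 mm, y = 0, in its own frame
- press: hand press fixed to the table: green steel bed 57 mm high, side cheeks to 91 mm, hinge posts at the far corners to 110 mm. Origin on the table under it; in its frame the bed spans x = -115 to +155, y = -130 to +130 mm. x points from handle to hinge, away from the robot, y towards the socket block; the hinge line runs along y at x = +130, z = 100 mm
- socket_hole0 (a point): centre of the mouth of the socket block's near hole, diameter 18 mm with a 2 mm chamfer, 40 mm deep. The block is steel, 130 x 50 x 60 mm (x, y, z), part of the press on its +y side; the mouths lie in its top, 60 mm above the table, at press x = -80 mm, y = 215 mm; z up
- socket_hole1 (a point): centre of the mouth of the socket block's far hole, the same size, at press x = -10 mm, y = 215 mm, 70 mm from the other
- guard (a joint): opening angle of the guard in rad: 0 closed and level (the start), growing as its handle rises, stop at 1.35; it falls shut from any angle; 45 degrees is 0.785
- guard_hinge (a point): middle of the guard's hinge line, 100 mm above the table; turns with the guard: its x axis points from the handle to the hinge, its y axis lies along the hinge
- guard_handle (a point): middle of the guard's handle, a round bar of 14 mm diameter, 140 mm long, parallel to the hinge and 270 mm from it, 100 mm above the table when closed; at least 35 mm free under it. The guard is a level grey frame 220 x 220 x 12 mm with a clear window, about 0.6 kg; its front edge is 50 mm from the bar's centre, joined by a 14 mm arm at each bar end
- tape: empty cardboard tape core, ring, outside diameter 96 mm, 24 mm high, flat on the table; origin under its centre; a bystander
- reglet: dark wooden spacer strip 140 x 30 x 22 mm, flat on the table; origin under its centre; a bystander
- jar: closed jar, diameter 72 mm, 85 mm high; origin under its centre; a bystander
- carton: closed cardboard box 130 x 90 x 60 mm; origin under its centre; a bystander
- mug: white mug, diameter 80 mm, 90 mm high; origin under its centre; a bystander
- wrench: steel wrench lying flat; origin under its middle; a bystander

How it is judged:
On the way, in this order (a step that is already met when the one before it is completed fails the run):
1. both long pins stand fully down in the two holes of the socket block, one in each, let go, the guard still closed (((horizontal distance between pin_a and socket_hole0 below 0.006 m and z of pin_a in the frame of socket_hole0 below -0.035 m and horizontal distance between pin_b and socket_hole1 below 0.006 m and z of pin_b in the frame of socket_hole1 below -0.035 m) or (horizontal distance between pin_a and socket_hole1 below 0.006 m and z of pin_a in the frame of socket_hole1 below -0.035 m and horizontal distance between pin_b and socket_hole0 below 0.006 m and z of pin_b in the frame of socket_hole0 below -0.035 m)) and angle between each of pin_a, pin_b's own z axis and vertical below 0.2 rad and contact force between the fingers and pin_a below 0.1 N and contact force between the fingers and pin_b below 0.1 N and linear speed of each of pin_a, pin_b below 0.02 m/s and value of joint guard below 0.15 rad), for 0.2 s.
2. the guard is held open at about 45 degrees by the gripper (value of joint guard between 0.68 and 0.89 rad and velocity of joint guard between -0.05 and 0.05 rad/s and contact force between the fingers and guard above 0.3 N), for 0.2 s.
At the end, for the whole second after the job is handed in: Each long pin stands in its own socket hole, foot within 6 mm of the axis and 35 mm or more below the mouth, leaning under 11 degrees, not touched by the fingers; the guard is still at 39 to 51 degrees (0.68 to 0.89 rad), held by the fingers (over 0.3 N), not propped on a pin (all of step 2 and ((horizontal distance between pin_a and socket_hole0 below 0.006 m and z of pin_a in the frame of socket_hole0 below -0.035 m and horizontal distance between pin_b and socket_hole1 below 0.006 m and z of pin_b in the frame of socket_hole1 below -0.035 m) or (horizontal distance between pin_a and socket_hole1 below 0.006 m and z of pin_a in the frame of socket_hole1 below -0.035 m and horizontal distance between pin_b and socket_hole0 below 0.006 m and z of pin_b in the frame of socket_hole0 below -0.035 m)) and angle between each of pin_a, pin_b's own z axis and vertical below 0.2 rad and contact force between the fingers and pin_a below 0.1 N and contact force between the fingers and pin_b below 0.1 N and linear speed of each of pin_a, pin_b below 0.02 m/s and contact force between each of pin_a, pin_b and guard below 0.2 N); the arm keeps its last pose, push and grip.
It fails at once if the short pin is taken out or shifted by more than 15 mm (distance of pin_short from where it was at the start of the episode above 0.015 m).
It fails at once if something else on the bench is shifted by more than 30 mm (distance of any of tape, reglet, jar, carton, mug, wrench from where it was at the start of the episode above 0.03 m).
It also fails if it takes over 72 s, if anything falls off the work surface, if the arm or the gripper's body presses on something with over 40 N, if the wrist force passes 120 N, or if a joint passes its speed limit or range.

## Working session

There is one attempt and no reset: what is moved stays moved. The work goes in short steps, Python scripts to look and compute and a tool call to move; the robot and the scene stay as the last step left them, time stands still between calls to the robot, and variables do not carry over. Pictures are saved under pics/ and viewed, at most 10 in all, crops included, and the job is handed in when it is done.

Besides the shell and the picture viewer there is one more tool, called after "Call:" by a JSON object that holds its "op" and its "data", one argument or row to a line. play_rows: Moves the arm, as the interface text tells. Its arguments: {"type":"object","properties":{"rows":{"type":"array"},"jaw":{"type":"number"},"squeeze":{"type":"number"}},"required":["rows"]}

```bash
mkdir -p pics; cat > h.py <<'E'
import numpy as np,cv2
from bench import monitor,optics,job
from scipy.spatial.transform import Rotation as R
def grab(n,f):
    s=monitor.sense(); c=optics.capture(n)
    if 'cam_to_world' in c: T=np.array(c['cam_to_world'])
    else:
        W=np.eye(4);W[:3,:3]=R.from_quat(s['ee_rot']).as_matrix();W[:3,3]=s['position'];T=W@np.array(c['tool_from_camera'])
    cv2.imwrite('pics/%s.png'%f,c['frame'][:,:,::-1]); np.savez('pics/%s.npz'%f,K=c['intrinsics'],T=T)
def ray(f,u,v):
    d=np.load('pics/%s.npz'%f);K,T=d['K'],d['T']
    p=np.linalg.inv(K)@[u,v,1]; return T[:3,3],T[:3,:3]@(p*[1,-1,-1])
def atz(f,u,v,z):
    o,d=ray(f,u,v);return o+d*(z-o[2])/d[2]
def tri(*obs):
    A=np.zeros((3,3));b=np.zeros(3);L=[]
    for o in obs:
        c,d=ray(*o);d=d/np.linalg.norm(d);P=np.eye(3)-np.outer(d,d);A+=P;b+=P@c;L.append((c,P))
    x=np.linalg.solve(A,b);return x,[np.linalg.norm(P@(x-c)) for c,P in L]
def proj(f,p):
    d=np.load('pics/%s.npz'%f);K,T=d['K'],d['T'];q=np.linalg.inv(T)@np.append(p,1);q=K@(q[:3]*[1,-1,-1]);return q[:2]/q[2]
E
python3 - <<'E'
from h import *
grab('scene','scene0');grab('top','top0')
a=cv2.imread('pics/scene0.png');b=cv2.imread('pics/top0.png')
cv2.imwrite('pics/s0b.png',cv2.resize(a,(800,600),interpolation=2));cv2.imwrite('pics/t0b.png',cv2.resize(b,(800,600),interpolation=2))
c=optics.capture('scene');print(c.keys());print(np.load('pics/scene0.npz')['T'],np.load('pics/top0.npz')['T'],c['intrinsics']);print(monitor.sense())
E
```

```text
dict_keys(['frame', 'intrinsics', 'cam_to_world'])
[[-0.86060644 -0.39398536  0.32269505  0.95830946]
 [ 0.50888797 -0.64072934  0.57489038  0.72376526]
 [-0.01973821  0.65896999  0.7519102   1.01610732]
 [ 0.          0.          0.          1.        ]] [[ 0.00650527  0.98367188 -0.1798536   0.27243543]
 [-0.99995663  0.00759773  0.00538597  0.01302763]
 [ 0.00666451  0.17981076  0.98367864  1.52475862]
 [ 0.          0.          0.          1.        ]] [[434.7218956    0.         254.93292321]
 [  0.         434.7218956  189.70802308]
 [  0.           0.           1.        ]]
{'t': 0.15, 'qpos': array([ 1.26157082e+00,  1.31005435e-01,  1.48904968e+00, -2.59328795e-06,
        1.52298793e+00, -8.53613447e-02]), 'qd': array([-0.001093  , -0.00183891, -0.00195891,  0.0001706 ,  0.00017352,
       -0.00099241]), 'effort': array([ 2.14726679e-04, -5.60479045e+01, -4.92331517e+01,  7.67673645e-02,
        3.08648078e-02, -5.40132010e-05]), 'position': array([0.13301979, 0.58461177, 0.21780653]), 'ee_rot': array([ 1.11698407e-01,  9.93741888e-01, -7.11380950e-04, -1.40879891e-04]), 'force': array([ 1.10223792, -0.7866566 , -0.26898716]), 'wrist_torque': array([ 0.03117036, -0.00883071,  0.00011568]), 'grasp_force': 0.0, 'opening': 0.09322477101555085}
```

View pics/s0b.png

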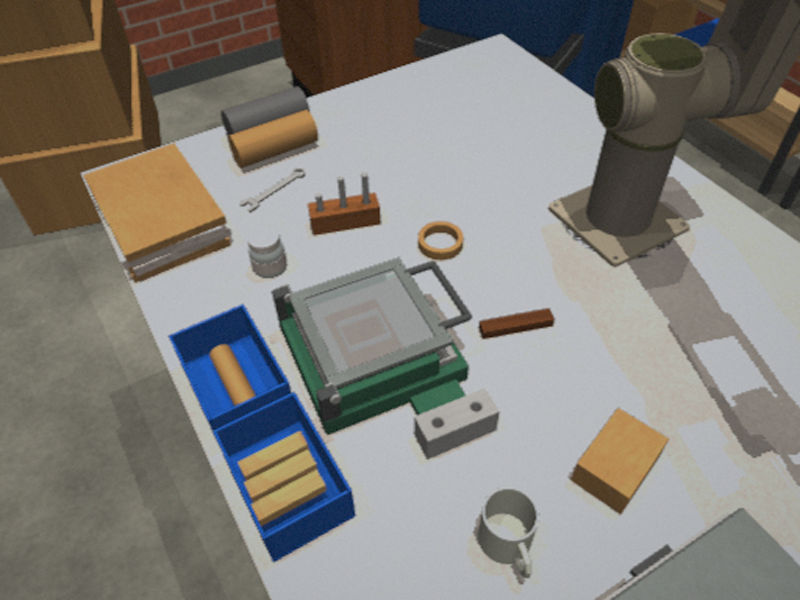

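View pics/t0b.png

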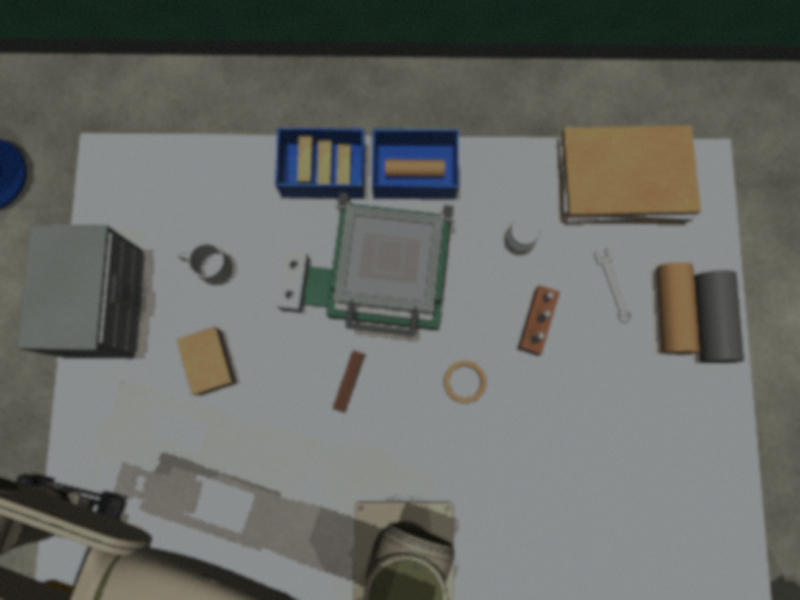

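The scene view shows the stock at (345,212), with the short pin at far left (320,203) and the long ones at (342,190) and (365,187). The socket holes are at (438,422) and (475,407), the handle bar at (440,290). In the top view the stock is at (540,320), the socket at (291,280) and the handle at (382,328). I'll enlarge these.

```bash
python3 - <<'E'
from h import *
def crops(L,out,sc=6):
    ims=[]
    for f,u,v,w,h in L:
        a=cv2.imread('pics/%s.png'%f)[v:v+h,u:u+w];ims.append(cv2.resize(a,None,fx=sc,fy=sc,interpolation=2))
    t=np.vstack([np.hstack(ims[:2]),np.hstack(ims[2:])]);t=cv2.convertScaleAbs(t,alpha=1.4);cv2.imwrite(out,t);print(t.shape)
crops([('scene0',190,105,64,48),('top0',320,175,64,48),('scene0',258,245,64,48),('top0',172,158,64,48)],'pics/c1.png')
crops([('scene0',255,163,64,48),('top0',210,182,64,48),('scene0',170,175,64,48),('top0',205,120,64,48)],'pics/c2.png')
E
```

```text
(576, 768, 3)
(576, 768, 3)
```

View pics/c1.png

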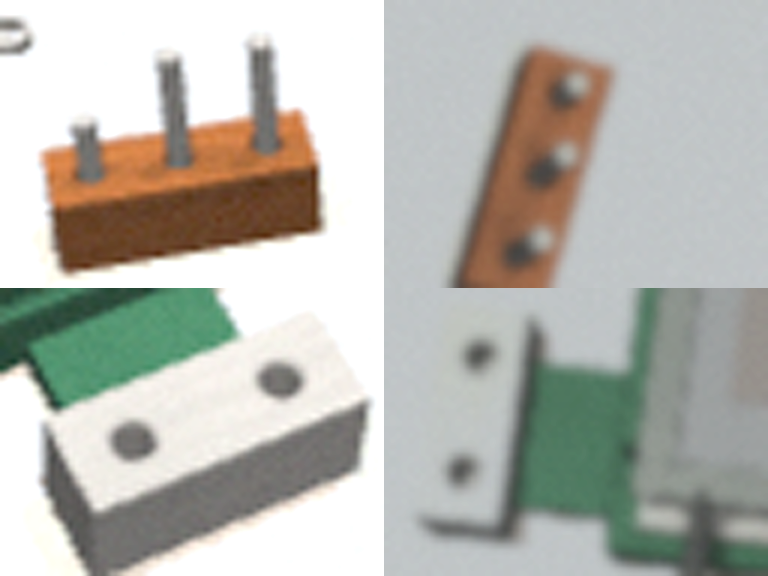

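View pics/c2.png

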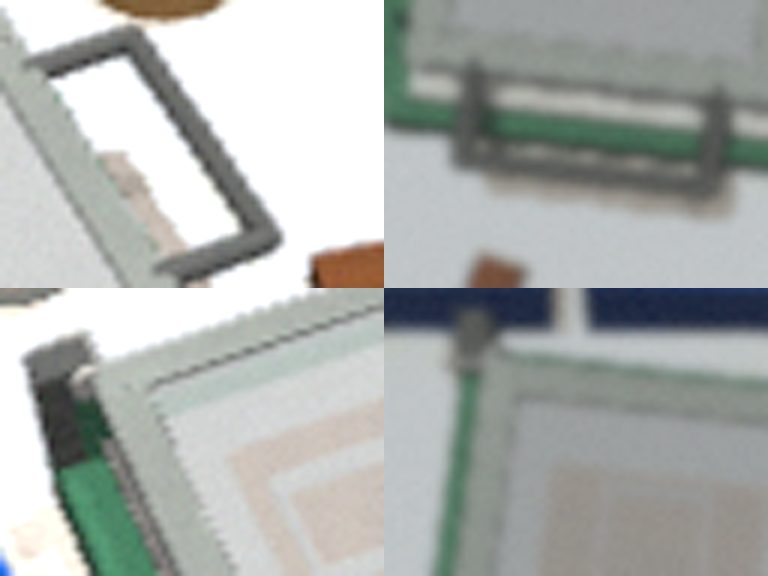

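Crops: the pin tops are in scene crop at (84,122) short, (168,56) and (260,41); in top crop at (190,84), (180,154) and (156,239). The holes are in scene at (133,152) and (280,92), in top at (96,66) and (77,182). The bar ends are in scene at (133,40) and (265,235), in top at (81,155) and (331,187).

```bash
python3 - <<'E'
from h import *
def t(n,so,s,to,p):
    S=('scene0',so[0]+(s[0]+.5)/6-.5,so[1]+(s[1]+.5)/6-.5);T=('top0',to[0]+(p[0]+.5)/6-.5,to[1]+(p[1]+.5)/6-.5)
    x,e=tri(S,T);print(n,x.round(4),np.round(e,4));return x
A=(190,105),(320,175);B=(258,245),(172,158);C=(255,163),(210,182)
t('short',A[0],(84,122),A[1],(190,84));t('mid',A[0],(168,56),A[1],(180,154));t('near',A[0],(260,41),A[1],(156,239))
h1=t('h1',B[0],(133,152),B[1],(96,66));h0=t('h0',B[0],(280,92),B[1],(77,182))
l=t('barR',C[0],(133,40),C[1],(331,187));r=t('barL',C[0],(265,235),C[1],(81,155))
d=h1-h0;print(np.linalg.norm(d),np.degrees(np.arctan2(d[1],d[0])));d=l-r;print(np.linalg.norm(d),np.degrees(np.arctan2(d[1],d[0])))
E
```

```text
short [ 0.5585 -0.3173  0.087 ] [0.0012 0.0012]
mid [ 0.5113 -0.3021  0.1229] [0.0011 0.0011]
near [ 0.4632 -0.2871  0.1229] [0.0009 0.0009]
h1 [0.6309 0.2559 0.0591] [0.0001 0.0001]
h0 [0.5613 0.2642 0.0592] [0.0006 0.0006]
barR [ 0.4688 -0.0166  0.0951] [0.0014 0.0014]
barL [0.4861 0.1241 0.1009] [0.0002 0.0002]
0.07013426786476509 -6.749458298054308
0.141871282494074 -97.01074522862274
```

Call:
{"op": "play_rows", "data": {
  "rows": [
    [[0.035,-0.04,0],[0,0,-1]],
    [[0.035,-0.04,0],[0,0,-1]],
    [[0.035,-0.04,0],[0,0,-1]],
    [[0.035,-0.04,0],[0,0,-1]],
    [[0.035,-0.04,0],[0,0,-0.8]]
  ],
  "jaw": 1,
  "squeeze": 30
}}

```text
t: 0.65
position: [0.2985, 0.3952, 0.2184]
ee_rot: [0.153, 0.988, -0.0, -0.0]
force: [1.0, -0.1, 0.4]
opening: 0.0929
grasp_force: 0.0
```

Call:
{"op": "play_rows", "data": {
  "rows": [
    [[0.035,-0.04,0],[0,0,0]],
    [[0.035,-0.04,0],[0,0,0]],
    [[0.035,-0.04,0],[0,0,0]],
    [[0.004,-0.046,0],[0,0,0]],
    [[0.004,-0.046,0],[0,0,0]]
  ]
}}

```text
t: 1.15
position: [0.4047, 0.1901, 0.2181]
ee_rot: [0.153, 0.988, -0.0, -0.0]
force: [0.8, 0.2, -0.6]
opening: 0.0926
grasp_force: 0.0
```

Call:
{"op": "play_rows", "data": {
  "rows": [
    [[0.004,-0.046,0],[0,0,0]],
    [[0.004,-0.046,0],[0,0,0]],
    [[0.004,-0.046,0],[0,0,0]],
    [[0.004,-0.046,0],[0,0,0]],
    [[0.004,-0.046,0],[0,0,0]]
  ]
}}

```text
t: 1.65
position: [0.4242, -0.0398, 0.2186]
ee_rot: [0.153, 0.988, 0.0, 0.0]
force: [0.4, 0.7, 0.2]
opening: 0.0926
grasp_force: 0.0
```

Call:
{"op": "play_rows", "data": {
  "rows": [
    [[0.005,-0.046,0],[0,0,0]],
    [[0.005,-0.046,0],[0,0,0]],
    [[0.005,-0.046,0],[0,0,0]],
    [[0.005,-0.046,0],[0,0,0]],
    [[0.005,-0.046,0],[0,0,0]]
  ]
}}

```text
t: 2.15
position: [0.4493, -0.27, 0.2185]
ee_rot: [0.153, 0.988, 0.0, 0.0]
force: [-0.2, -0.2, 0.9]
opening: 0.0933
grasp_force: 0.0
```

Call:
{"op": "play_rows", "data": {
  "rows": [
    [[0,0,0],[0,0,0]],
    [[0,0,0],[0,0,0]]
  ]
}}

```text
t: 2.35
position: [0.449, -0.2686, 0.2178]
ee_rot: [0.154, 0.988, 0.001, -0.001]
force: [-0.8, 0.6, 0.8]
opening: 0.0928
grasp_force: 0.0
```

```bash
python3 - <<'E'
from h import *
grab('wrist','w1');a=cv2.imread('pics/w1.png');s=monitor.sense();print(s['position'],s['ee_rot'])
for p in [[.5585,-.3173,.09],[.5113,-.3021,.125],[.4632,-.2871,.125]]:
    q=proj('w1',p);print(q);cv2.drawMarker(a,tuple(np.int32(q.round())),(0,0,255),0,10,1)
cv2.imwrite('pics/w1b.png',cv2.resize(a,(768,576),interpolation=2))
E
```

```text
[ 0.44919976 -0.2676322   0.21811348] [ 1.53549852e-01  9.88140646e-01  4.86879981e-04 -5.18282251e-04]
[242.26496682 293.23456922]
[240.39377061 269.53113515]
[239.18202429 218.80622625]
```

View pics/w1b.png

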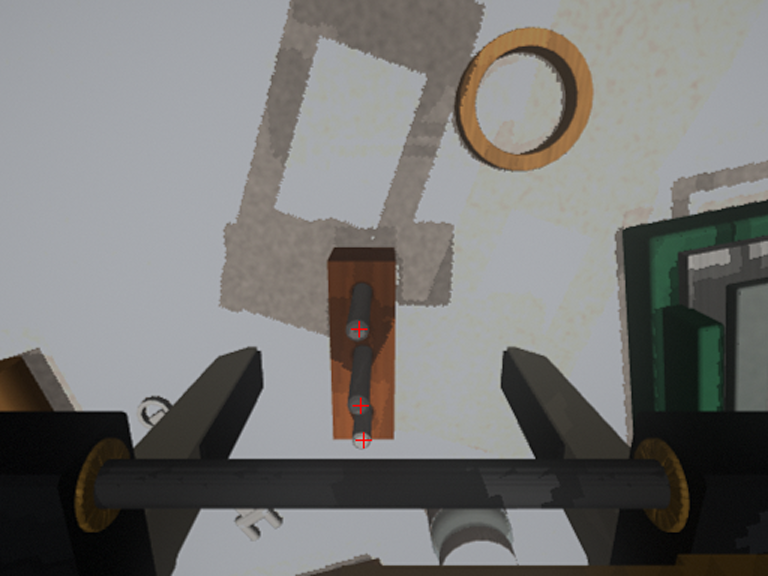

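The wrist view shows the three pin tops (360,330), (360,405), (363,440) right under the projected markers, so the measurement holds. Grasping the near pin.

Call:
{"op": "play_rows", "data": {
  "rows": [
    [[0.014,-0.0195,-0.02],[0,0,0]],
    [[0,0,-0.03],[0,0,0]],
    [[0,0,-0.035],[0,0,0]],
    [[0,0,-0.035],[0,0,0]],
    [[0,0,-0.01],[0,0,0]]
  ]
}}

```text
t: 2.9
position: [0.4614, -0.2841, 0.0846]
ee_rot: [0.152, 0.988, 0.002, -0.003]
force: [-0.5, 0.9, -1.0]
opening: 0.093
grasp_force: 0.0
```

Call:
{"op": "play_rows", "data": {
  "rows": [
    [[0,0,0],[0,0,0]],
    [[0,0,0],[0,0,0]],
    [[0,0,0],[0,0,0]],
    [[0,0,0],[0,0,0]],
    [[0,0,0],[0,0,0]]
  ],
  "jaw": -1,
  "squeeze": 30
}}

```text
t: 3.4
position: [0.4642, -0.288, 0.0899]
ee_rot: [0.153, 0.988, -0.0, 0.001]
force: [-0.8, -0.1, 0.3]
opening: 0.0575
grasp_force: 0.0
```

Call:
{"op": "play_rows", "data": {
  "rows": [
    [[0,0,0],[0,0,0]],
    [[0,0,0],[0,0,0]],
    [[0,0,0],[0,0,0]],
    [[0,0,0],[0,0,0]]
  ]
}}

```text
t: 3.8
position: [0.4635, -0.2875, 0.0885]
ee_rot: [0.153, 0.988, 0.0, -0.0]
force: [1.0, 0.8, 0.0]
opening: 0.0254
grasp_force: 0.0
```

Call:
{"op": "play_rows", "data": {
  "rows": [
    [[0,0,0],[0,0,0]],
    [[0,0,0],[0,0,0]],
    [[0,0,0],[0,0,0]],
    [[0,0,0],[0,0,0]]
  ]
}}

```text
t: 4.2
position: [0.4635, -0.2875, 0.0886]
ee_rot: [0.153, 0.988, 0.0, -0.0]
force: [-0.5, 0.1, -1.0]
opening: 0.0133
grasp_force: 30.0
```

Call:
{"op": "play_rows", "data": {
  "rows": [
    [[0,0,0.015],[0,0,0]],
    [[0,0,0.025],[0,0,0]],
    [[0,0,0.03],[0,0,0]],
    [[0,0,0.03],[0,0,0]],
    [[0,0,0.03],[0,0,0]]
  ]
}}

```text
t: 4.7
position: [0.4634, -0.2873, 0.2209]
ee_rot: [0.153, 0.988, -0.0, 0.0]
force: [1.0, -0.6, -1.7]
opening: 0.0135
grasp_force: 30.0
```

Call:
{"op": "play_rows", "data": {
  "rows": [
    [[0.006,0.02,0],[0,0,0.5]],
    [[0.011,0.038,0],[0,0,0.8]],
    [[0.012,0.039,0],[0,0,0.8]],
    [[0.012,0.039,0],[0,0,0.8]],
    [[0.012,0.039,0],[0,0,0.8]]
  ]
}}

```text
t: 5.2
position: [0.5168, -0.1109, 0.2199]
ee_rot: [0.121, 0.993, -0.0, 0.0]
force: [1.0, -0.1, -1.6]
opening: 0.0133
grasp_force: 30.0
```

Call:
{"op": "play_rows", "data": {
  "rows": [
    [[0.012,0.039,0],[0,0,0.8]],
    [[0.012,0.039,0],[0,0,0.8]],
    [[0.012,0.039,0],[0,0,0.8]],
    [[0.012,0.039,0],[0,0,0.8]],
    [[0.012,0.039,0],[0,0,0.8]]
  ]
}}

```text
t: 5.7
position: [0.5768, 0.0843, 0.2199]
ee_rot: [0.086, 0.996, 0.0, 0.0]
force: [0.0, 0.2, -1.2]
opening: 0.0137
grasp_force: 30.0
```

Call:
{"op": "play_rows", "data": {
  "rows": [
    [[0.012,0.039,0],[0,0,0.8]],
    [[0.012,0.039,0],[0,0,0.8]],
    [[0.012,0.039,0],[0,0,0.8]],
    [[0.012,0.039,0],[0,0,0.8]],
    [[0.005,0.018,0],[0,0,0]]
  ]
}}

```text
t: 6.2
position: [0.6295, 0.2601, 0.2194]
ee_rot: [0.057, 0.998, 0.001, -0.0]
force: [0.4, -0.2, -0.2]
opening: 0.0136
grasp_force: 30.0
```

Call:
{"op": "play_rows", "data": {
  "rows": [
    [[0,0,0],[0,0,0]],
    [[0,0,0],[0,0,0]],
    [[0,0,0],[0,0,0]]
  ]
}}

```text
t: 6.5
position: [0.6295, 0.2554, 0.2191]
ee_rot: [0.059, 0.998, -0.0, 0.0]
force: [-0.5, 0.3, -1.1]
opening: 0.0134
grasp_force: 30.0
```

```bash
python3 - <<'E'
from h import *
grab('wrist','w2');a=cv2.imread('pics/w2.png');s=monitor.sense();print(s['position'],s['ee_rot'])
for p in [[.6309,.2559,.06],[.5613,.2642,.06]]:
    q=proj('w2',p);print(q);cv2.drawMarker(a,tuple(np.int32(q.round())),(0,0,255),0,8,1)
cv2.imwrite('pics/w2b.png',cv2.resize(a,(768,576),interpolation=2))
E
```

```text
[0.62952627 0.25531777 0.21910912] [ 5.92476323e-02  9.98243309e-01 -1.04910557e-04  6.22455723e-05]
[254.92676762 179.96518618]
[254.96607195 111.93538134]
```

View pics/w2b.png

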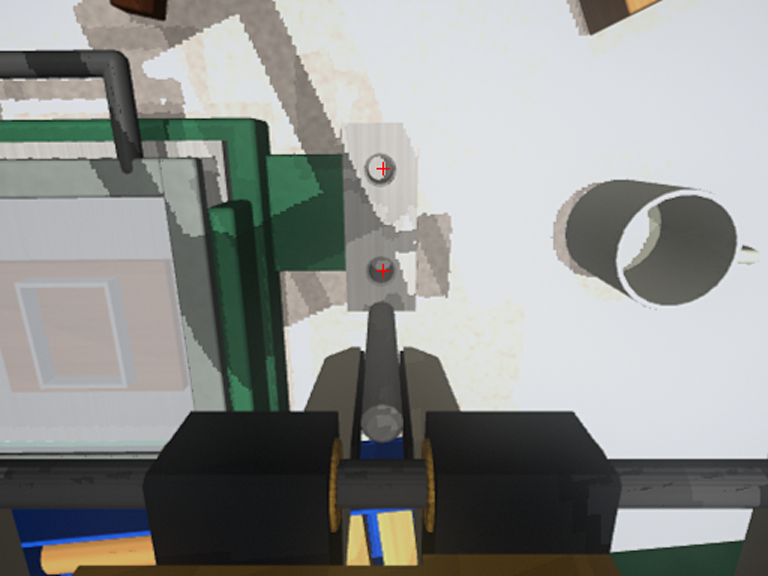

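The wrist view shows the hole mouths at (380,168) and (381,269) under the markers, and the pin hangs straight at (380,330). Lowering it.

Call:
{"op": "play_rows", "data": {
  "rows": [
    [[0.0012,0.0006,-0.02],[0,0,0]],
    [[0,0,-0.03],[0,0,0]],
    [[0,0,-0.02],[0,0,0]],
    [[0,0,-0.006],[0,0,0]],
    [[0,0,0],[0,0,0]]
  ]
}}

```text
t: 7.05
position: [0.6301, 0.256, 0.1418]
ee_rot: [0.059, 0.998, -0.0, -0.001]
force: [-0.0, -0.7, -0.8]
opening: 0.0137
grasp_force: 30.0
```

Call:
{"op": "play_rows", "data": {
  "rows": [
    [[0,0,-0.005],[0,0,0]],
    [[0,0,-0.005],[0,0,0]],
    [[0,0,-0.005],[0,0,0]],
    [[0,0,-0.005],[0,0,0]],
    [[0,0,0],[0,0,0]]
  ]
}}

```text
t: 7.55
position: [0.6302, 0.2569, 0.1215]
ee_rot: [0.059, 0.998, -0.0, -0.001]
force: [-0.8, -0.0, -0.7]
opening: 0.0135
grasp_force: 30.0
```

Call:
{"op": "play_rows", "data": {
  "rows": [
    [[0,0,-0.006],[0,0,0]],
    [[0,0,-0.007],[0,0,0]],
    [[0,0,-0.007],[0,0,0]],
    [[0,0,-0.005],[0,0,0]],
    [[0,0,0],[0,0,0]]
  ]
}}

```text
t: 8.05
position: [0.63, 0.257, 0.0961]
ee_rot: [0.059, 0.998, -0.0, -0.001]
force: [-0.9, -0.0, -1.9]
opening: 0.0137
grasp_force: 30.0
```

Call:
{"op": "play_rows", "data": {
  "rows": [
    [[0,0,0],[0,0,0]],
    [[0,0,0],[0,0,0]],
    [[0,0,0],[0,0,0]],
    [[0,0,0],[0,0,0]],
    [[0,0,0],[0,0,0]]
  ],
  "jaw": 0.3
}}

```text
t: 8.55
position: [0.6309, 0.2572, 0.098]
ee_rot: [0.059, 0.998, 0.0, 0.0]
force: [-0.2, -0.5, -0.6]
opening: 0.049
grasp_force: 0.0
```

```bash
python3 - <<'E'
from h import *
grab('scene','s3');grab('top','t3')
a=cv2.imread('pics/s3.png')[225:305,240:350];b=cv2.imread('pics/t3.png')[140:220,150:260]
cv2.imwrite('pics/c3.png',np.hstack([cv2.resize(x,(400,300),interpolation=2) for x in (a,b)]))
E
```

```text
(no output)
```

View pics/c3.png

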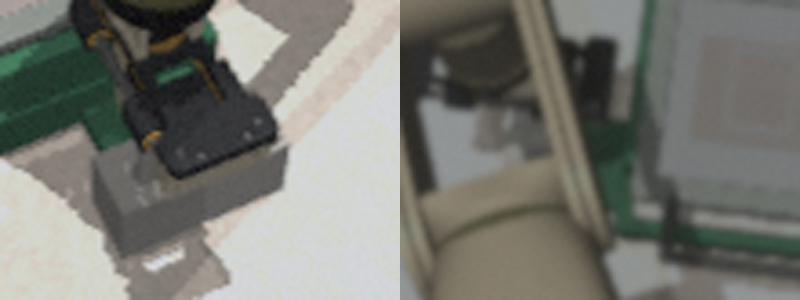

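Gripper body hides the pin; I'll check it later with both placed. Going back for the middle pin.

Call:
{"op": "play_rows", "data": {
  "rows": [
    [[0,0,0.02],[0,0,0]],
    [[0,0,0.03],[0,0,0]],
    [[0,0,0.03],[0,0,0]],
    [[0,0,0.03],[0,0,0]],
    [[0,0,0.015],[0,0,0]]
  ]
}}

```text
t: 9.15
position: [0.632, 0.2575, 0.2264]
ee_rot: [0.059, 0.998, 0.001, 0.002]
force: [-0.2, -1.0, 0.8]
opening: 0.0605
grasp_force: 0.0
```

Call:
{"op": "play_rows", "data": {
  "rows": [
    [[-0.005,-0.02,0],[0,0,-0.8]],
    [[-0.009,-0.041,0],[0,0,-0.8]],
    [[-0.009,-0.041,0],[0,0,-0.8]],
    [[-0.009,-0.041,0],[0,0,-0.8]],
    [[-0.009,-0.041,0],[0,0,-0.8]]
  ]
}}

```text
t: 9.65
position: [0.5889, 0.0717, 0.2218]
ee_rot: [0.094, 0.996, -0.0, -0.0]
force: [0.1, -0.4, 0.1]
opening: 0.0608
grasp_force: 0.0
```

Call:
{"op": "play_rows", "data": {
  "rows": [
    [[-0.009,-0.041,0],[0,0,-0.8]],
    [[-0.009,-0.041,0],[0,0,-0.8]],
    [[-0.009,-0.041,0],[0,0,-0.8]],
    [[-0.009,-0.041,0],[0,0,-0.8]],
    [[-0.009,-0.041,0],[0,0,-0.8]]
  ]
}}

```text
t: 10.15
position: [0.5439, -0.1334, 0.222]
ee_rot: [0.128, 0.992, 0.0, -0.0]
force: [1.2, -0.2, -0.9]
opening: 0.0603
grasp_force: 0.0
```

Call:
{"op": "play_rows", "data": {
  "rows": [
    [[-0.009,-0.041,0],[0,0,-0.8]],
    [[-0.009,-0.041,0],[0,0,-0.8]],
    [[-0.009,-0.041,0],[0,0,-0.8]],
    [[-0.006,-0.025,0],[0,0,0]],
    [[0,0,0],[0,0,0]]
  ]
}}

```text
t: 10.65
position: [0.5103, -0.283, 0.2217]
ee_rot: [0.151, 0.989, -0.0, -0.001]
force: [-0.1, 0.2, -0.2]
opening: 0.0604
grasp_force: 0.0
```

Call:
{"op": "play_rows", "data": {
  "rows": [
    [[0,0,0],[0,0,0]],
    [[0,0,0],[0,0,0]]
  ]
}}

```text
t: 10.85
position: [0.5119, -0.2788, 0.2222]
ee_rot: [0.148, 0.989, 0.0, -0.0]
force: [0.4, -0.1, 0.7]
opening: 0.0607
grasp_force: 0.0
```

```bash
python3 - <<'E'
from h import *
s=monitor.sense();print(s['position'],R.from_quat(s['ee_rot']).as_matrix()[:,1],s['opening'])
grab('scene','s4');grab('top','t4')
a=cv2.imread('pics/s4.png')[235:300,250:340];b=cv2.imread('pics/t4.png')[150:215,160:250]
cv2.imwrite('pics/c4.png',np.hstack([cv2.resize(x,(400,300),interpolation=2) for x in (a,b)]))
E
```

```text
[ 0.51194928 -0.27877524  0.22223177] [2.93644216e-01 9.55914562e-01 6.52053121e-04] 0.06069619903823929
```

View pics/c4.png

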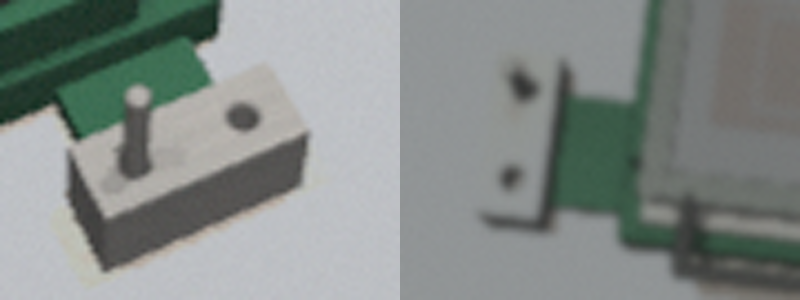

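The far hole now holds the first pin, standing upright (scene crop: top (137,93), base (133,172)); the near hole is free.

Call:
{"op": "play_rows", "data": {
  "rows": [
    [[-0.0007,-0.0233,-0.01],[0,0,-0.5]],
    [[0,0,-0.03],[0,0,0]],
    [[0,0,-0.035],[0,0,0]],
    [[0,0,-0.04],[0,0,0]],
    [[0,0,-0.019],[0,0,0]]
  ]
}}

```text
t: 11.45
position: [0.5096, -0.3007, 0.0845]
ee_rot: [0.152, 0.988, 0.001, -0.002]
force: [0.1, -0.0, -1.0]
opening: 0.0601
grasp_force: 0.0
```

Call:
{"op": "play_rows", "data": {
  "rows": [
    [[0,0,0],[0,0,0]],
    [[0,0,0],[0,0,0]],
    [[0,0,0],[0,0,0]],
    [[0,0,0],[0,0,0]],
    [[0,0,0],[0,0,0]]
  ],
  "jaw": -1
}}

```text
t: 11.95
position: [0.5119, -0.3037, 0.0902]
ee_rot: [0.153, 0.988, -0.001, 0.001]
force: [0.4, 0.0, 0.0]
opening: 0.025
grasp_force: 0.0
```

Call:
{"op": "play_rows", "data": {
  "rows": [
    [[0,0,0],[0,0,0]],
    [[0,0,0],[0,0,0]],
    [[0,0,0],[0,0,0]],
    [[0,0,0],[0,0,0]]
  ]
}}

```text
t: 12.35
position: [0.5114, -0.3036, 0.0893]
ee_rot: [0.153, 0.988, -0.0, 0.0]
force: [0.6, -0.0, 4.8]
opening: 0.0134
grasp_force: 30.0
```

```bash
python3 - <<'E'
from h import *
u,v=250+137.5/(400/90)-.5,235+93.5/(300/65)-.5
print(u,v,proj('s4',[.6305,.2563,.130]),proj('s4',[.6305,.2563,.140]),atz('s4',u,v,.13))
E
```

```text
280.4375 254.75833333333333 [280.71126066 254.55198908] [280.81580528 252.25142827] [0.63137404 0.25644786 0.13      ]
```

First pin is fully down (its top matches z = 0.130). Lifting the second.

Call:
{"op": "play_rows", "data": {
  "rows": [
    [[0,0,0.015],[0,0,0]],
    [[0,0,0.025],[0,0,0]],
    [[0,0,0.03],[0,0,0]],
    [[0,0,0.03],[0,0,0]],
    [[0,0,0.032],[0,0,0]]
  ]
}}

```text
t: 12.85
position: [0.5105, -0.3026, 0.2219]
ee_rot: [0.153, 0.988, 0.0, -0.001]
force: [0.6, 0.0, -0.7]
opening: 0.0131
grasp_force: 30.0
```

Call:
{"op": "play_rows", "data": {
  "rows": [
    [[0.002,0.02,0],[0,0,0.5]],
    [[0.003,0.039,0],[0,0,0.8]],
    [[0.0035,0.039,0],[0,0,0.8]],
    [[0.0035,0.039,0],[0,0,0.8]],
    [[0.0035,0.039,0],[0,0,0.8]]
  ]
}}

```text
t: 13.35
position: [0.5257, -0.1248, 0.22]
ee_rot: [0.121, 0.993, 0.0, -0.001]
force: [0.9, 0.2, -1.2]
opening: 0.0129
grasp_force: 30.0
```

Call:
{"op": "play_rows", "data": {
  "rows": [
    [[0.0035,0.039,0],[0,0,0.8]],
    [[0.0035,0.039,0],[0,0,0.8]],
    [[0.0035,0.039,0],[0,0,0.8]],
    [[0.0035,0.039,0],[0,0,0.8]],
    [[0.0035,0.039,0],[0,0,0.8]]
  ]
}}

```text
t: 13.85
position: [0.5429, 0.0701, 0.2201]
ee_rot: [0.086, 0.996, 0.0, -0.001]
force: [0.8, -0.1, -1.3]
opening: 0.0136
grasp_force: 30.0
```

Call:
{"op": "play_rows", "data": {
  "rows": [
    [[0.0035,0.039,0],[0,0,0.8]],
    [[0.0035,0.039,0],[0,0,0.8]],
    [[0.0035,0.039,0],[0,0,0.8]],
    [[0.0035,0.039,0],[0,0,0.6]],
    [[0.003,0.035,0],[0,0,0]]
  ]
}}

```text
t: 14.35
position: [0.5597, 0.2611, 0.2199]
ee_rot: [0.06, 0.998, -0.0, -0.001]
force: [1.1, -0.1, -1.0]
opening: 0.0133
grasp_force: 30.0
```

Call:
{"op": "play_rows", "data": {
  "rows": [
    [[0,0,0],[0,0,0]],
    [[0,0,0],[0,0,0]],
    [[0,0,0],[0,0,0]]
  ]
}}

```text
t: 14.65
position: [0.5605, 0.2581, 0.2202]
ee_rot: [0.06, 0.998, -0.0, -0.001]
force: [0.9, -0.4, -0.9]
opening: 0.0137
grasp_force: 30.0
```

```bash
python3 - <<'E'
from h import *
s=monitor.sense();print(s['position'],R.from_quat(s['ee_rot']).as_matrix()[:,1:],s['opening'])
E
```

```text
[0.56049894 0.2580651  0.22018892] [[ 1.20734079e-01 -1.07517736e-03]
 [ 9.92684498e-01 -7.52782267e-04]
 [-8.77086590e-04 -9.99999139e-01]] 0.013654237118172855
```

Call:
{"op": "play_rows", "data": {
  "rows": [
    [[0.0006,0.0063,-0.02],[0,0,0]],
    [[0,0,-0.03],[0,0,0]],
    [[0,0,-0.02],[0,0,0]],
    [[0,0,-0.007],[0,0,0]],
    [[0,0,0],[0,0,0]]
  ]
}}

```text
t: 15.15
position: [0.5609, 0.2638, 0.1425]
ee_rot: [0.061, 0.998, -0.001, -0.001]
force: [0.7, 0.1, -1.2]
opening: 0.0133
grasp_force: 30.0
```

Call:
{"op": "play_rows", "data": {
  "rows": [
    [[0,0,-0.005],[0,0,0]],
    [[0,0,-0.005],[0,0,0]],
    [[0,0,-0.005],[0,0,0]],
    [[0,0,-0.005],[0,0,0]],
    [[0,0,0],[0,0,0]]
  ]
}}

```text
t: 15.65
position: [0.5612, 0.2648, 0.1226]
ee_rot: [0.06, 0.998, -0.0, -0.001]
force: [-0.8, -1.5, -1.9]
opening: 0.0133
grasp_force: 30.0
```

Call:
{"op": "play_rows", "data": {
  "rows": [
    [[0,0,-0.006],[0,0,0]],
    [[0,0,-0.007],[0,0,0]],
    [[0,0,-0.007],[0,0,0]],
    [[0,0,-0.005],[0,0,0]],
    [[0,0,0],[0,0,0]]
  ]
}}

```text
t: 16.15
position: [0.561, 0.2648, 0.0971]
ee_rot: [0.06, 0.998, -0.0, -0.001]
force: [0.2, -2.2, -3.6]
opening: 0.0134
grasp_force: 30.0
```

Call:
{"op": "play_rows", "data": {
  "rows": [
    [[0,0,0],[0,0,0]],
    [[0,0,0],[0,0,0]],
    [[0,0,0],[0,0,0]],
    [[0,0,0],[0,0,0]],
    [[0,0,0],[0,0,0]]
  ],
  "jaw": -0.2
}}

```text
t: 16.65
position: [0.5618, 0.2654, 0.099]
ee_rot: [0.06, 0.998, 0.0, 0.0]
force: [-0.6, -0.4, -0.4]
opening: 0.0372
grasp_force: 0.0
```

Call:
{"op": "play_rows", "data": {
  "rows": [
    [[0,0,0.02],[0,0,0]],
    [[0,0,0.03],[0,0,0]],
    [[0,0,0.03],[0,0,0]],
    [[0,0,0.03],[0,0,0]],
    [[0,0,0.015],[0,0,0]]
  ]
}}

```text
t: 17.15
position: [0.5628, 0.2657, 0.2273]
ee_rot: [0.06, 0.998, 0.001, 0.002]
force: [0.8, -0.1, 0.7]
opening: 0.037
grasp_force: 0.0
```

Both pins are placed. Turning the hand and heading for the handle, then checking the view.

Call:
{"op": "play_rows", "data": {
  "rows": [
    [[-0.008,-0.019,0],[0,0,-8.2]],
    [[-0.008,-0.019,0],[0,0,-8.2]],
    [[-0.008,-0.019,0],[0,0,-8.2]],
    [[-0.008,-0.019,0],[0,0,-8.2]],
    [[-0.008,-0.019,0],[0,0,-8.2]]
  ]
}}

```text
t: 17.65
position: [0.521, 0.1694, 0.2228]
ee_rot: [0.409, 0.913, -0.0, -0.0]
force: [-0.6, -0.3, -0.1]
opening: 0.0371
grasp_force: 0.0
```

Call:
{"op": "play_rows", "data": {
  "rows": [
    [[-0.008,-0.019,0],[0,0,-8.2]],
    [[-0.008,-0.019,0],[0,0,-8.2]],
    [[-0.008,-0.019,0],[0,0,-8.2]],
    [[-0.008,-0.019,0],[0,0,-8.2]],
    [[-0.008,-0.019,0],[0,0,-8.2]]
  ]
}}

```text
t: 18.15
position: [0.481, 0.0744, 0.2229]
ee_rot: [0.703, 0.712, -0.0, -0.0]
force: [-0.3, 0.2, 0.2]
opening: 0.037
grasp_force: 0.0
```

Call:
{"op": "play_rows", "data": {
  "rows": [
    [[-0.006,-0.019,0],[0,0,-8]],
    [[0,0,0],[0,0,0]],
    [[0,0,0],[0,0,0]],
    [[0,0,0],[0,0,0]]
  ]
}}

```text
t: 18.55
position: [0.4758, 0.0568, 0.2234]
ee_rot: [0.748, 0.664, 0.0, -0.0]
force: [0.2, -0.2, 0.0]
opening: 0.037
grasp_force: 0.0
```

```bash
python3 - <<'E'
from h import *
s=monitor.sense();M=R.from_quat(s['ee_rot']).as_matrix();print(s['position'],np.degrees(np.arctan2(M[1,1],M[0,1])),M[:,2],s['qpos'],s['opening'])
grab('scene','s5');grab('wrist','w5')
a=cv2.imread('pics/s5.png')[235:300,250:340];b=cv2.imread('pics/w5.png')
for p in [[.4688,-.0166,.1],[.4861,.1241,.1],[.4767,.056,.1]]:
    q=proj('w5',p);print(q);cv2.drawMarker(b,tuple(np.int32(q.round())),(0,0,255),0,8,1)
b=cv2.resize(b,(400,300),interpolation=2)
cv2.imwrite('pics/c5.png',np.hstack([cv2.resize(a,(400,300),interpolation=2),b]))
E
```

```text
[0.47575022 0.05677273 0.22340605] -6.751996550159584 [-2.03182060e-04  3.73978766e-04 -9.99999909e-01] [ 1.14075194e-02 -2.04037892e-01  1.80575705e+00  3.76449857e-04
  1.54007240e+00  1.29240531e-01] 0.03703272482343628
[256.30935141 257.03580001]
[257.20006179 114.23978589]
[255.66967514 188.44838834]
```

View pics/c5.png

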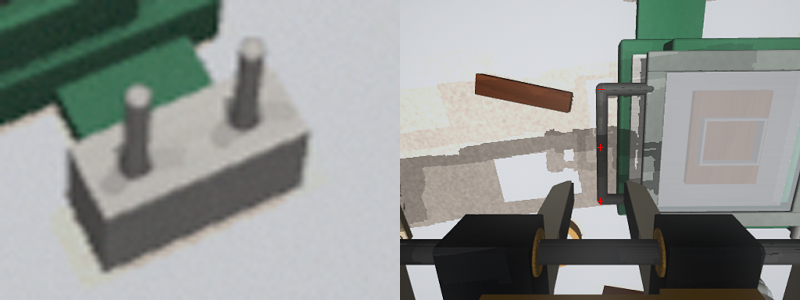

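The second pin also stands in the near hole (top at (252,46)). In the wrist view the bar (x≈602) lies under the markers, with fingers either side.

```bash
python3 - <<'E'
from h import *
u,v=250+252.5/(400/90)-.5,235+46.5/(300/65)-.5
print(u,v,proj('s5',[.5613,.2645,.130]),proj('s5',[.5613,.2645,.140]))
E
```

```text
306.3125 244.575 [306.45671761 244.43263234] [306.74371735 242.09823284]
```

Call:
{"op": "play_rows", "data": {
  "rows": [
    [[0.001,0,-0.04],[0,0,0]],
    [[0,0,-0.04],[0,0,0]],
    [[0,0,-0.04],[0,0,0]],
    [[0,0,-0.02],[0,0,0]],
    [[0,0,0],[0,0,0]]
  ]
}}

```text
t: 19.15
position: [0.4736, 0.0567, 0.0798]
ee_rot: [0.748, 0.664, -0.003, -0.002]
force: [-0.8, -0.3, -0.0]
opening: 0.0372
grasp_force: 0.0
```

Call:
{"op": "play_rows", "data": {
  "rows": [
    [[0,0,0],[0,0,0]],
    [[0,0,0],[0,0,0]],
    [[0,0,0],[0,0,0]],
    [[0,0,0],[0,0,0]],
    [[0,0,0],[0,0,0]]
  ],
  "jaw": -1,
  "squeeze": 25
}}

```text
t: 19.65
position: [0.4796, 0.0561, 0.0857]
ee_rot: [0.749, 0.663, 0.002, 0.002]
force: [8.4, 0.4, -3.7]
opening: 0.0132
grasp_force: 25.0
```

Call:
{"op": "play_rows", "data": {
  "rows": [
    [[0,0,0],[0,0,0]],
    [[0,0,0],[0,0,0]]
  ]
}}

```text
t: 19.85
position: [0.4796, 0.056, 0.0857]
ee_rot: [0.749, 0.663, 0.003, 0.002]
force: [8.5, -0.5, -2.7]
opening: 0.0132
grasp_force: 25.0
```

Call:
{"op": "play_rows", "data": {
  "rows": [
    [[0.0008,0,0.0212],[0,0,0]],
    [[0.0025,-0.0003,0.021],[0,0,0]],
    [[0.0041,-0.0005,0.0208],[0,0,0]],
    [[0.0057,-0.0007,0.0204],[0,0,0]],
    [[0.0072,-0.0009,0.0199],[0,0,0]]
  ]
}}

```text
t: 20.35
position: [0.5009, 0.0534, 0.1895]
ee_rot: [0.749, 0.663, 0.004, 0.003]
force: [25.2, -0.1, -16.0]
opening: 0.013
grasp_force: 25.0
```

Call:
{"op": "play_rows", "data": {
  "rows": [
    [[0.0108,-0.001,0.0192],[0,0,0]],
    [[0.0112,-0.0012,0.0185],[0,0,0]],
    [[0.0117,-0.0014,0.0176],[0,0,0]],
    [[0.013,-0.0016,0.0167],[0,0,0]],
    [[0.0144,-0.0017,0.0156],[0,0,0]]
  ]
}}

```text
t: 20.85
position: [0.5573, 0.0471, 0.276]
ee_rot: [0.748, 0.663, -0.001, -0.001]
force: [-5.6, 1.2, 0.1]
opening: 0.013
grasp_force: 25.0
```

Call:
{"op": "play_rows", "data": {
  "rows": [
    [[0,0,0],[0,0,0]],
    [[0,0,0],[0,0,0]],
    [[0,0,0],[0,0,0]]
  ]
}}

```text
t: 21.15
position: [0.5569, 0.0471, 0.2759]
ee_rot: [0.748, 0.663, -0.0, -0.0]
force: [-10.2, -0.0, 6.3]
opening: 0.0129
grasp_force: 25.0
```

```bash
python3 - <<'E'
from h import *
s=monitor.sense();print(s['position'],s['force'],s['ee_rot'],s['grasp_force'])
grab('scene','s6');a=cv2.imread('pics/s6.png')
# predicted bar ends & panel front edge at 45deg
h=np.array([.9928,-.12,0]);y=np.array([.12,.9928,0]);H=np.array([.4785,.056,.1])+.27*h
for th,c in ((.785,(0,0,255)),(.68,(255,0,0))):
  for r in (.27,.22,0):
    for w in (-.07,.07):
        q=proj('s6',H-r*(np.cos(th)*h-np.sin(th)*np.array([0,0,1]))+w*y);cv2.drawMarker(a,tuple(np.int32(q.round())),c,0,7,1)
cv2.imwrite('pics/c6.png',cv2.resize(a[120:280,150:360],(787,600),interpolation=2))
E
```

```text
[0.55692811 0.04713366 0.27587821] [-1.01676276e+01 -4.70418935e-03  6.25089318e+00] [ 7.48377896e-01  6.63272349e-01 -2.83802058e-04 -4.84390568e-04] 24.953549802303314
```

View pics/c6.png

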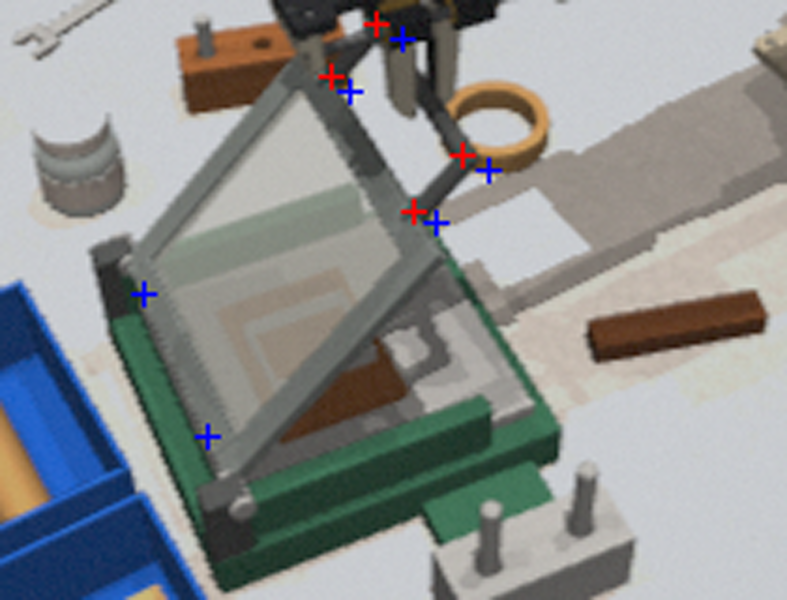

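The view shows the guard held open by its bar: its end at about (465,152) is on the red 45° marker (463,155). Both pins are standing in the socket, the short pin is in the stock and the bystanders are untouched.

```bash
python3 -c "
from bench import job
print(job.close_job())"
```

```text
the job is handed in; nothing more can be done
None
```

I handed the job in at about 21 s. Both long pins are fully down in the two socket holes, the short pin is still in the stock block, and the gripper is holding the guard open at about 45° (my measurement; the hand-in returned no verdict).

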